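# Draw out the crosscut fence's length stop to its 150 mm line and hold it

### The job

The length stop of the saw's crosscut fence is parked and locked: press the red lock button on top of the fence fully down, let it come right up again, and the stop springs out a little way. Then take the stop by its black upright grip, draw it out of the fence until the red 150 mm line of its scale stands at the outer edge of the black collar, and finish while still holding it steady there in the gripper, so that I can tighten the clamp (it slides back if let go). Leave the board and everything else on the table where they are.

Things in the scene. Friction and masses are not known exactly. Their poses are not given: they have to be found in the camera images.
- fence: crosscut fence fixed to the saw table: aluminium profile 48 wide, 62 high and 470 long with a black collar at its mouth. Origin: on the table below the middle of the collar's outer edge. Its y axis is the direction in which the stop slides out (level); the profile runs back along -y; x is across it, z up
- collar_edge (a point): middle of the collar's outer edge, the reading edge of the scale, 62 above the table (the collar's top is at 66). The scale is the yellow strip on top of the 24 wide bar that slides out of the collar: black lines every 10 mm, full-width ones every 50, at 150 a red full-width line 3 thick. The line for a reading comes out of the collar only as that reading is reached
- lock_button_top (a point): centre of the top of the red lock button (26 in diameter, in a black ring 42 in diameter and 12 high on the fence's top), 50 behind the collar's edge; its top is 84 above the table and 10 above its ring
- lock_button (a joint): lock button: 0 up, 0.006 m fully down (1.5 N starts it, 5 N holds it fully down; it springs up by itself). While it is up and the stop is parked, a catch blocks the stop; from about 0.004 the catch is free and the stop springs out by itself to about 0.03
- stop_slide (a joint): how far the stop is drawn out along the fence's y axis, m = the reading of the scale at the collar's edge: 0 parked, 0.150 at the red line, 0.200 end of travel. Once unlocked a spring moves it out to about 0.03; beyond that the spring pulls it back, with about 3.5 N at 0.150 (30 N/m), and no lock holds it
- stop_grip (a point): centre of the upright black pull grip on the stop head: 20 wide across the fence, 36 long along it, free height from 62 to 104 above the table, this point at 85; it stands 26 outside the collar's edge when parked and moves with the stop
- stop_head: the head at the end of the sliding bar: dark block 30 x 36 with its top 62 above the table, carrying the grip and, on the near (-x) side, an aluminium stop shoe that reaches 75 out from the middle, below 54. Origin: on the table below the grip's centre; axes as the fence
- oak_board: bystander: oak board 70 x 320 x 22, lying against the fence's near side; leave it alone
- push_stick: bystander: orange plastic push stick, 310 long, 10 thick; leave it alone
- try_square: bystander: steel and wood try square, dark wooden stock 130 x 30 x 18 with a 200 mm steel blade, lying flat beyond the slide's path; leave it alone
- pencil: bystander: flat blue carpenter's pencil, 170 x 14 x 9, lying on top of the fence, well behind the button; leave it alone
- tape_measure: bystander: yellow tape measure, 72 x 36 x 66 high; leave it alone
- offcut: bystander: pine offcut 120 x 70 x 30; leave it alone
- spanner: bystander: steel spanner, 190 long, lying beyond the fence; leave it alone
- ear_defenders: bystander: red ear defenders lying down, two cups 72 high and a black band; leave it alone

How it is judged:
By the outcome, as a careful person would: the job done as asked, in the order asked, and still so for the second after the job is handed in, while the arm keeps its last pose, push and grip.
It also fails if it takes over 48 s, if anything falls off the work surface, if the arm or the gripper's body presses on something with over 40 N, if the wrist force passes 120 N, or if a joint passes its speed limit or range.

### The arm

A 6-joint arm with a two-finger parallel gripper is mounted at the origin on the work surface. World frame = base frame: x ahead of the robot, y to its left, z up, the work surface at z = 0. Lengths are in mm, angles in rad, forces in N, time in s.
With the tool pointing down it reaches from about 350 to 875 mm from the base axis. Payload 4.2 kg.
Tool frame: the origin (TCP) lies between the finger pads; the fingertips stand 19 mm ahead of it and the grasp point (between the pads) is the TCP; y points along the fingers, x is the direction in which the jaws open and shut, and the axes are right-handed (so a half turn about y gives the same grasp; the last joint's range is limited). The gripper opens to 87 mm and grips with 3 to 60 N. Pads are 19 mm wide; open, the fingers measure 117 mm over their backs; the gripper's body (75 mm by 190 mm) begins 51 mm behind the grasp point.
Start: joints at [-1.051, 0.385, 0.008, 0, -1.194, -0.259], TCP at [161.175, -603.839, 241.55] pointing down, gripper open.
Joint ranges: [-3.14, 3.14], [-1.21, 2.06], [-1.07, 1.41], [-3.16, 2.05], [-2.99, -0.16], [-3.1, 3.1]. Speed limits (rad/s): [2.79, 2.79, 3.14, 3.14, 3.14, 3.14].

### API

Orientations are given as a unit quaternion [w, x, y, z].
In Python, from rig import readout, vision, manip gives the robot as it stands.
- The arm moves only by the tool apply_moves, never from a script. Its argument "commands" is a list of rows, each an object with "claw": the closure in counts, from 0 (fully open) to 255 (shut); "travel": the shift along the tool's x, y, z in m, a list of three; "roll": the turn about the tool's y in rad. A call has 1 to 20 rows; each row is the pose to reach, as a shift and turn from the pose measured when the call began, along the tool's axes at that moment; what a row does not reach only later rows make up. A row lasts 1/12 s, in which the tool goes at most 41.7 mm and 7.16 degrees, less where a joint would pass 70% of its speed; a pose out of reach is approached as far as the arm can. A call with a gripper value outside its range is refused whole. The fingers move at their own pace and stop on an object; "squeeze" is the grip in N (left out, the last holds). Time passes only in rows, so rows that repeat a pose let the fingers close. It gives the time, the measured TCP pose, the force and the opening at its end, in the units of the state.
- readout.get_obs(): the state, without advancing time (a new reading comes with each control period).
- vision.capture(name): name is "scene" or "side" or "wrist"; returns a dict with "frame" (480x640x3 uint8, red, green, blue), "fx", "fy", "cx", "cy" (pixels), "R" (3x3) and "t" (3): a world point X has camera coordinates R X + t. Camera axes: x right, y down, z forward; pixel columns grow to the right and rows downward; lengths in mm; the calibration is good to about 2 mm. The wrist camera is an equidistant fisheye: a pixel r from the principal point sees the ray r / f radians off the axis. A picture is of the moment at which its call begins. There is no depth.
- manip.sign_off(): hands the job in, once; it reports no verdict.
Trained networks look in the newest picture that a camera, given by its name, has taken for a name from the list of things; names that differ only in an ending like _2 or _b are one class to them, and where a whole thing is asked for, a point or a joint stands for the part that bears it (a point fixed in the world has none). Each returns a list of dicts, best first, with "score" (0 to 1); they miss things now and then, are a little off and sometimes report something else, mostly with a low value. They report only what shows in the picture. A call takes as long as a camera call.
- vision.silhouettes(camera, target): "mask" (480x640 bool, what is visible of it) and "xy" ([column, row] as shares, 0 to 1, of the picture: columns of its width, rows of its height, amid what is visible of it).
- vision.landmark_of(camera, target): "xy" ([column, row] as shares, 0 to 1, of the picture: columns of its width, rows of its height: a listed point, or the origin of a listed thing).
The state is a dict: "t": time; "joints": joint angles; "dq": joint speeds; "joint_efforts": joint torques, N m; "position": TCP position; "orientation": TCP orientation; "force": force on the tool from outside, world axes, zero at the start; "torque": the same for the moment, N m; "finger_gap": opening from 0.0 (shut) to 1.0 (fully open).
Only numpy, scipy, OpenCV 4.12 (cv2) and the standard library are available. Lean on these libraries where they do the work, as an engineer would, in place of code of your own. Each camera call takes 0.05 s, during which the arm holds its last target.

## Working session

There is one attempt and no reset: what is moved stays moved. The work goes in short steps, Python scripts to look and compute and a tool call to move; the robot and the scene stay as the last step left them, time stands still between calls to the robot, and variables do not carry over. Pictures are saved under pics/ and viewed, and the job is handed in when it is done.

Besides the shell and the picture viewer there is one more tool, called after "Emit:" by a JSON object that holds its "fn" and its "kwargs". apply_moves: Moves the arm, as the interface text tells. Its arguments: {"type":"object","properties":{"commands":{"type":"array","items":{"type":"object","properties":{"claw":{"type":"number"},"travel":{"type":"array","items":{"type":"number"}},"roll":{"type":"number"}}}},"squeeze":{"type":"number"}},"required":["commands"]}

```bash
mkdir -p pics; ls; cat > h.py <<'E'
import numpy as np, cv2
from rig import readout, vision, manip
def save(c,name): cv2.imwrite(f'pics/{name}.png', c['frame'][:,:,::-1])
E
python3 - <<'E'
from h import *
print(readout.get_obs())
for n in ['scene','side','wrist']:
    c=vision.capture(n); save(c,n+'0'); print(n,c['fx'],c['fy'],c['cx'],c['cy'],np.round(c['R'],4).tolist(),np.round(c['t'],1))
    for t in ['collar_edge','lock_button_top','stop_grip','fence','stop_head']:
        print(t,[(round(d['score'],2),np.round(np.array(d['xy'])*[640,480],1).tolist()) for d in vision.landmark_of(n,t)[:2]])
E
```

```text
pics
{'t': 0.0, 'joints': array([-1.05139909e+00,  3.85520231e-01,  6.60889832e-03, -5.29291582e-04,
       -1.19398536e+00, -2.58606325e-01]), 'dq': array([-0.00098329, -0.00060847, -0.00033816,  0.00163412, -0.00107896,
        0.00097486]), 'joint_efforts': array([ 4.40097419e-04, -3.90666890e+01,  1.87408304e+01,  4.22004372e+00,
        1.09812029e-02, -2.02791034e-04]), 'position': array([ 161.03404036, -603.3060026 ,  240.47036401]), 'orientation': array([-0.4314145 ,  0.43017879,  0.56117317, -0.56027886]), 'force': array([-0.20813326,  0.84954813, -0.17469118]), 'torque': array([ 0.0147473 ,  0.03205399, -0.01970927]), 'finger_gap': 1.0025683120409234}
scene 537.844024619076 537.844024619076 313.41245359373 240.3858449137961 [[0.2138, 0.9768, -0.0083], [0.5156, -0.1201, -0.8484], [-0.8297, 0.1771, -0.5293]] [-239.5 -185.6 1559.8]
collar_edge [(0.91, [242.1, 261.8])]
lock_button_top [(0.71, [254.1, 246.9]), (0.62, [211.8, 256.6])]
stop_grip [(0.74, [256.8, 247.8]), (0.7, [259.5, 286.6])]
fence [(0.6, [241.6, 287.6])]
stop_head [(0.4, [98.8, 290.0]), (0.23, [278.8, 318.3])]
side 500.31873131869594 500.31873131869594 318.16317611095644 244.616556074205 [[-0.8681, -0.4962, -0.0123], [-0.3386, 0.6103, -0.7162], [0.3629, -0.6175, -0.6978]] [ 501.6  167.7 1120.6]
collar_edge [(0.68, [332.4, 218.7]), (0.41, [335.7, 238.5])]
lock_button_top [(0.65, [343.7, 199.7]), (0.61, [332.0, 216.6])]
stop_grip [(0.79, [332.8, 216.4])]
fence [(0.58, [341.0, 236.5]), (0.48, [187.2, 359.6])]
stop_head [(0.59, [332.5, 238.0]), (0.45, [184.9, 357.7])]
wrist 371.64829954431775 371.64829954431775 318.7681948781313 245.3550569924857 [[-0.2579, 0.9662, 0.0002], [0.9203, 0.2456, 0.3044], [0.294, 0.0787, -0.9525]] [625.2 -37.7 392.7]
collar_edge []
lock_button_top []
stop_grip []
fence []
stop_head []
```

View pics/scene0.png

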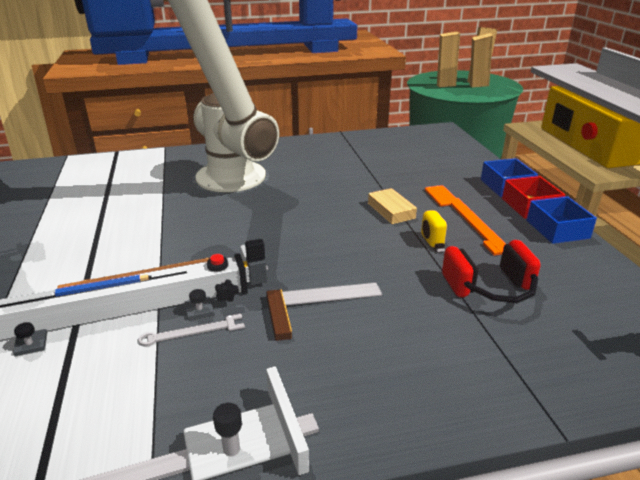

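View pics/side0.png

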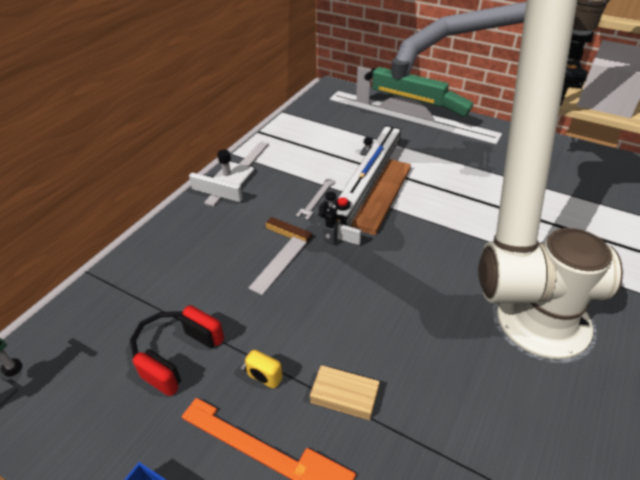

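View pics/wrist0.png

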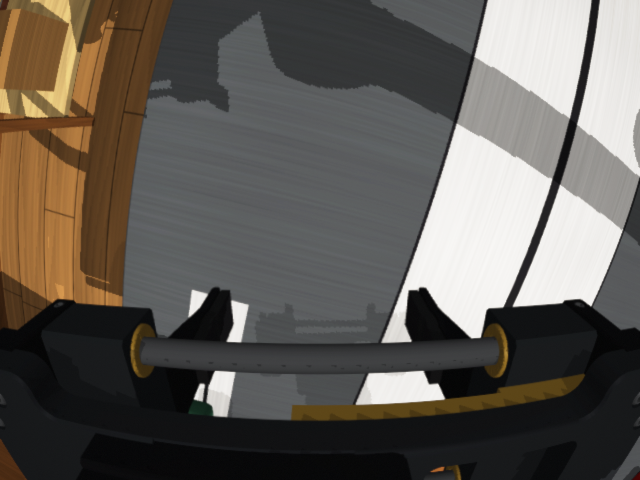

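The scene picture shows the red button near (217,260), the collar near (242,270) and the grip near (256,248). In the side picture the button is near (343,202). The wrist picture doesn't show the fence. I'll zoom in on the first two.

```bash
python3 - <<'E'
import cv2
a=cv2.imread('pics/scene0.png')[220:340,180:300]; b=cv2.imread('pics/side0.png')[180:260,300:380]
cv2.imwrite('pics/z1.png',cv2.resize(a,(600,600),interpolation=cv2.INTER_CUBIC))
cv2.imwrite('pics/z2.png',cv2.resize(b,(600,600),interpolation=cv2.INTER_CUBIC))
E
```

```text
(no output)
```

View pics/z1.png

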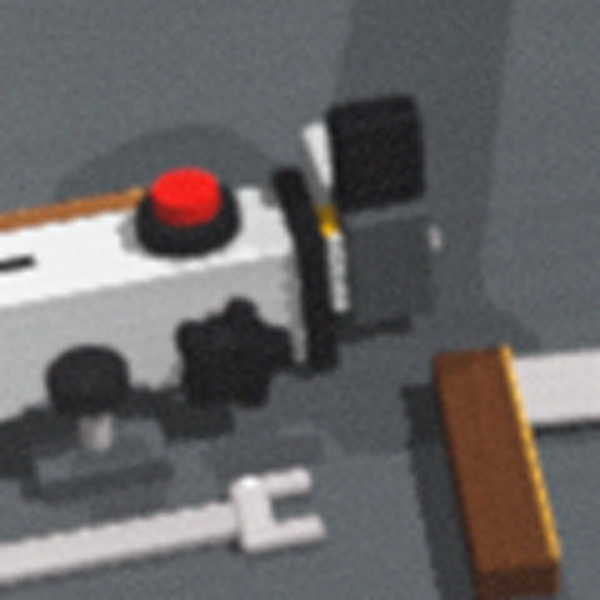

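View pics/z2.png

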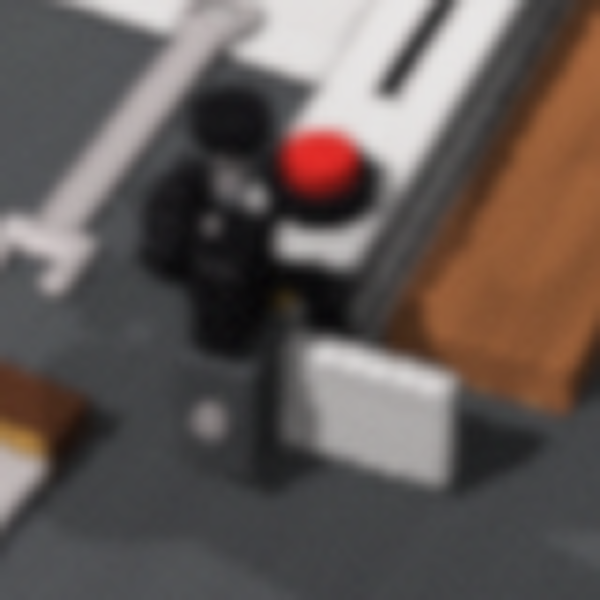

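```bash
cat >> h.py <<'E'
from scipy.optimize import least_squares
def proj(c,X):
    X=np.atleast_2d(X); p=X@np.array(c['R']).T+np.array(c['t'])
    return np.c_[c['fx']*p[:,0]/p[:,2]+c['cx'], c['fy']*p[:,1]/p[:,2]+c['cy']]
def tri(obs):
    f=lambda X: np.concatenate([proj(c,X)[0]-uv for c,uv in obs])
    r=least_squares(f,[400,-200,70]); return r.x, np.round(r.fun,2)
def F(P,p):  # fence coords -> world, p=(x,y,yaw)
    P=np.atleast_2d(np.array(P,float)); c,s=np.cos(p[2]),np.sin(p[2])
    return np.c_[p[0]+c*P[:,0]-s*P[:,1], p[1]+s*P[:,0]+c*P[:,1], P[:,2]]
E
python3 - <<'E'
from h import *
S=vision.capture('scene'); D=vision.capture('side')
bs,bd=np.array([217.2,257.0]),np.array([342.7,200.9])
print('button',tri([(S,bs),(D,bd)]))
for n in ['scene','side']:
    for t in ['stop_grip','lock_button','stop_head','fence']:
        print(n,t,[(round(d['score'],2),(np.array(d['xy'])*[640,480]).round(1),d['mask'].sum()) for d in vision.silhouettes(n,t)[:2]])
a=S['frame'][230:360,0:260,::-1]; cv2.imwrite('pics/z3.png',cv2.resize(a,None,fx=3,fy=3,interpolation=cv2.INTER_CUBIC))
b=D['frame'][120:220,320:430,::-1]; cv2.imwrite('pics/z4.png',cv2.resize(b,None,fx=6,fy=6,interpolation=cv2.INTER_CUBIC))
E
```

```text
button (array([540.91868564, -66.05970063,  80.84930223]), array([-0.02, -0.01, -0.02,  0.02]))
scene stop_grip []
scene lock_button [(0.63, array([254.7, 258.9]), np.int64(990)), (0.48, array([218. , 259.9]), np.int64(113))]
scene stop_head [(0.82, array([256.5, 259.9]), np.int64(898)), (0.53, array([467.9, 213.6]), np.int64(1317))]
scene fence [(0.6, array([137.6, 298.1]), np.int64(11200)), (0.35, array([253.1, 262.7]), np.int64(943))]
side stop_grip [(0.84, array([336.7, 233.5]), np.int64(799))]
side lock_button [(0.63, array([345. , 200.4]), np.int64(70)), (0.48, array([316.2, 200.4]), np.int64(299))]
side stop_head [(0.87, array([340.2, 231.7]), np.int64(798)), (0.5, array([340.7, 199.2]), np.int64(77))]
side fence [(0.75, array([357.5, 194.8]), np.int64(3598))]
```

View pics/z3.png

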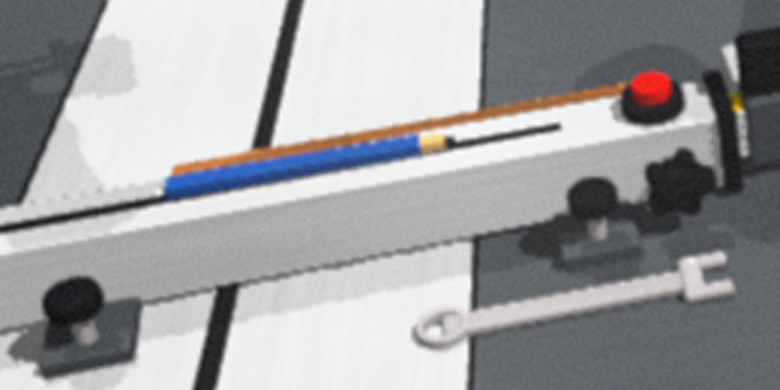

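View pics/z4.png

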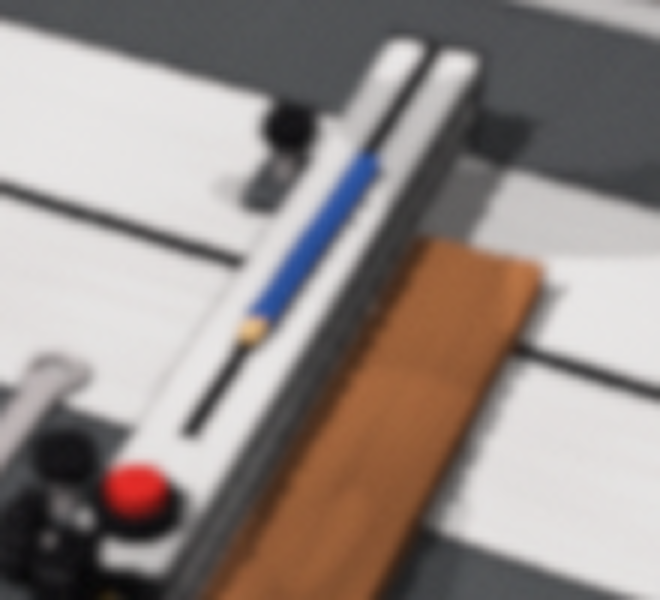

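```bash
python3 - <<'E'
from h import *
S=vision.capture('scene'); D=vision.capture('side')
def lineres(c,p,Pa,Pb,uv):
    a,b=proj(c,F([Pa,Pb],p)); d=(b-a)/np.linalg.norm(b-a); return d[0]*(uv[1]-a[1])-d[1]*(uv[0]-a[0])
def f(p):
    r=list(proj(S,F([0,-50,84],p))[0]-[217.2,257.0])+list(proj(D,F([0,-50,84],p))[0]-[342.7,200.9])
    e=([24,-470,62],[24,0,62])
    r+=[lineres(S,p,*e,(0,316)),lineres(S,p,*e,(233.3,270.7))]
    r+=list(proj(D,F([24,-470,62],p))[0]-[384.2,126.7])+list(proj(D,F([-24,-470,62],p))[0]-[399.7,130.3])
    return r
r=least_squares(f,[540,-16,0.0]); print(r.x,np.round(r.fun,2))
p=r.x; np.save('p.npy',p)
def box(c,im,x0,x1,y0,y1,z0,z1,col,k,o):
    V=[[x,y,z] for x in(x0,x1) for y in(y0,y1) for z in(z0,z1)]
    q=((proj(c,F(V,p))-o)*k).round().astype(int)
    for i in range(8):
        for b in (1,2,4):
            if not i&b: cv2.line(im,tuple(map(int,q[i])),tuple(map(int,q[i|b])),col,1)
for c,o,k,nm in((S,(150,220),5,'ov1'),(D,(300,120),5,'ov2')):
    im=c['frame'][o[1]:o[1]+120,o[0]:o[0]+150,::-1]; im=cv2.resize(im,None,fx=k,fy=k,interpolation=cv2.INTER_CUBIC)
    box(c,im,-24,24,-470,0,0,62,(0,255,0),k,o); box(c,im,-10,10,8,44,62,104,(255,255,0),k,o); box(c,im,-15,15,8,44,10,62,(255,0,255),k,o)
    q=((proj(c,F([[13*np.cos(a),-50+13*np.sin(a),84] for a in np.linspace(0,6.28,40)],p))-o)*k).astype(np.int32); cv2.polylines(im,[q],True,(255,0,0),1)
    cv2.imwrite(f'pics/{nm}.png',im)
for P in ([0,0,62],[0,-50,84],[0,26,85],[0,176,85]): print(P,F(P,p)[0].round(1))
E
```

```text
[ 5.38490115e+02 -1.59559374e+01  1.02744395e-01] [ 0.1  -0.63 -0.98 -1.16  2.06  0.82 -0.38 -0.26 -1.4  -0.76]
[0, 0, 62] [538.5 -16.   62. ]
[0, -50, 84] [543.6 -65.7  84. ]
[0, 26, 85] [535.8   9.9  85. ]
[0, 176, 85] [520.4 159.1  85. ]
```

View pics/ov1.png

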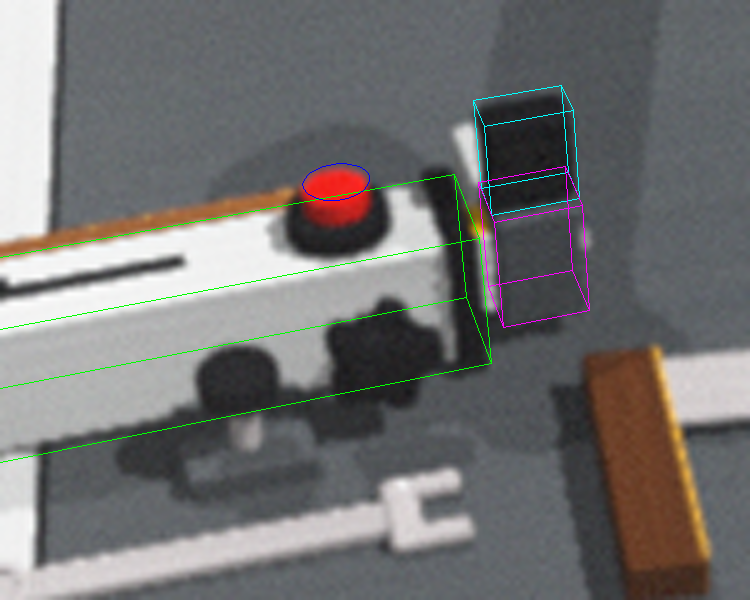

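View pics/ov2.png

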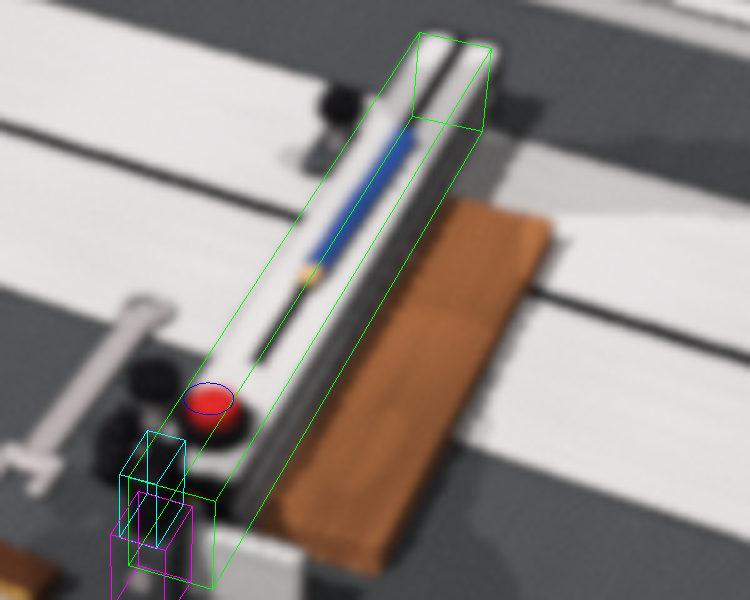

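```bash
cat >> h.py <<'E'
from scipy.spatial.transform import Rotation as Ro
def tool():
    o=readout.get_obs(); q=o['orientation']; return o,Ro.from_quat(q[[1,2,3,0]]).as_matrix()
def plan(target,yaw=None):
    o,R=tool(); tr=R.T@(np.array(target)-o['position'])/1000
    print('pos',o['position'].round(1),'travel',tr.round(4)); 
    print('Rx',R[:,0].round(4),'Ry',R[:,1].round(4),'Rz',R[:,2].round(4))
    if yaw is not None:
        # desired tool y exactly down; x along yaw (either sense)
        for s in(0,np.pi):
            d=np.array([np.cos(yaw+s),np.sin(yaw+s),0]); l=R.T@d
            print('roll',round(np.arctan2(-l[2],l[0]),4))
    return tr
E
python3 - <<'E'
from h import *
p=np.load('p.npy'); plan(F([0,-50,200],p)[0],p[2])
o,R=tool(); c=vision.capture('wrist'); C=-np.array(c['R']).T@c['t']; print('cam in tool',R.T@(C-o['position']),'axes in tool', (R.T@np.array(c['R']).T).round(3)); print(o['joints'])
E
```

```text
pos [ 161.2 -603.8  241.6] travel [ 0.4214  0.0416 -0.5083]
Rx [-0.2578  0.9662  0.    ] Ry [-0.  0. -1.] Rz [-0.9662 -0.2578  0.    ]
roll 1.7288
roll -1.4128
cam in tool [  -0.37060042 -143.8889328    83.5948079 ] axes in tool [[ 1.     0.     0.   ]
 [-0.    -0.304  0.953]
 [ 0.    -0.953 -0.304]]
[-1.05141735e+00  3.84700185e-01  7.90078511e-03  8.06627397e-06
 -1.19401634e+00 -2.58628209e-01]
```

Emit:
{"fn": "apply_moves", "kwargs": {"commands": [{"claw": 255,"travel": [0.04,0.004,-0.05],"roll": -0.1},{"claw": 255,"travel": [0.065,0.006,-0.078],"roll": -0.2},{"claw": 255,"travel": [0.09,0.009,-0.108],"roll": -0.3},{"claw": 255,"travel": [0.115,0.011,-0.138],"roll": -0.4},{"claw": 255,"travel": [0.14,0.014,-0.168],"roll": -0.5},{"claw": 255,"travel": [0.165,0.016,-0.199],"roll": -0.6},{"claw": 255,"travel": [0.19,0.019,-0.229],"roll": -0.7},{"claw": 255,"travel": [0.215,0.021,-0.26],"roll": -0.8},{"claw": 255,"travel": [0.24,0.024,-0.29],"roll": -0.9},{"claw": 255,"travel": [0.265,0.026,-0.32],"roll": -1.0},{"claw": 255,"travel": [0.29,0.029,-0.35],"roll": -1.1},{"claw": 255,"travel": [0.315,0.031,-0.38],"roll": -1.2},{"claw": 255,"travel": [0.34,0.034,-0.41],"roll": -1.3},{"claw": 255,"travel": [0.365,0.036,-0.44],"roll": -1.4128},{"claw": 255,"travel": [0.39,0.039,-0.47],"roll": -1.4128},{"claw": 255,"travel": [0.41,0.041,-0.495],"roll": -1.4128},{"claw": 255,"travel": [0.4214,0.0416,-0.5083],"roll": -1.4128},{"claw": 255,"travel": [0.4214,0.0416,-0.5083],"roll": -1.4128},{"claw": 255,"travel": [0.4214,0.0416,-0.5083],"roll": -1.4128},{"claw": 255,"travel": [0.4214,0.0416,-0.5083],"roll": -1.4128}], "squeeze": 20}}

```text
t: 3.22
position: [543.0, -66.2, 199.9]
orientation: [-0.036, 0.036, -0.706, 0.706]
force: [-0.8, -0.5, 0.5]
finger_gap: 0.002
```

```bash
cat >> h.py <<'E'
def wproj(c,X):
    X=np.atleast_2d(X); p=X@np.array(c['R']).T+np.array(c['t'])
    r=np.hypot(p[:,0],p[:,1]); th=np.arctan2(r,p[:,2]); return np.c_[c['cx']+c['fx']*th*p[:,0]/r, c['cy']+c['fy']*th*p[:,1]/r]
def wray(c,uv,z):
    d=np.array(uv,float)-[c['cx'],c['cy']]; th=np.hypot(*d)/c['fx']; n=d/np.hypot(*d)
    v=np.array(c['R']).T@np.array([n[0]*np.sin(th),n[1]*np.sin(th),np.cos(th)]); C=-np.array(c['R']).T@c['t']
    return C+v*(z-C[2])/v[2]
E
python3 - <<'E'
from h import *
p=np.load('p.npy'); print(plan(F([0,-50,200],p)[0],p[2])); o=readout.get_obs(); print(o['t'],o['joints'].round(3),o['finger_gap'],o['force'])
c=vision.capture('wrist'); save(c,'w1')
for P in ([0,-50,84],[24,0,66],[0,26,104],[-24,0,66]): print(P,wproj(c,F(P,p))[0].round(1))
for t in ['collar_edge','lock_button_top','stop_grip']:
        print(t,[(round(d['score'],2),np.round(np.array(d['xy'])*[640,480],1).tolist()) for d in vision.landmark_of('wrist',t)[:2]])
E
```

```text
pos [543.  -66.2 199.9] travel [-0.0007 -0.0001 -0.0005]
Rx [-9.948e-01 -1.021e-01  8.000e-04] Ry [-8.e-04 -1.e-04 -1.e+00] Rz [ 0.1021 -0.9948  0.    ]
roll 3.1411
roll -0.0005
[-0.00070633 -0.00010155 -0.00045727]
3.2167 [ 0.175  0.288 -0.247 -0.    -1.037 -0.073] 0.0023730704524097075 [-0.77718478 -0.53528882  0.53365278]
[0, -50, 84] [318.6 247.7]
[24, 0, 66] [289.7 298.2]
[0, 26, 104] [318.7 349.9]
[-24, 0, 66] [347.5 298.2]
collar_edge [(0.65, [318.1, 296.1])]
lock_button_top [(0.58, [315.3, 247.4])]
stop_grip []
```

View pics/w1.png

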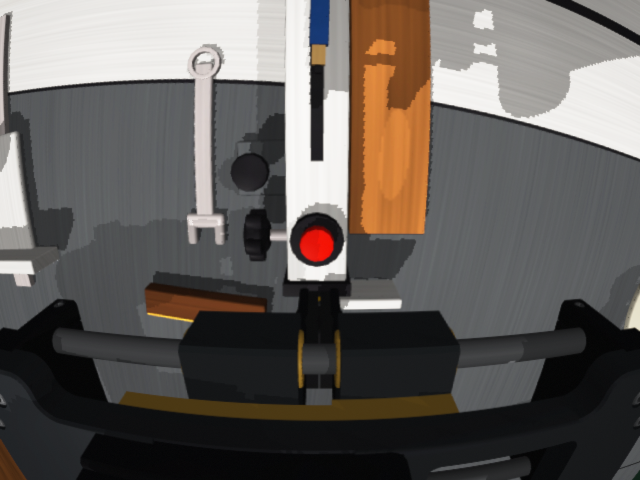

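The wrist picture shows the button at about (316,244), the collar's edge near row 292 and the fence running straight up at columns 286–348. I'll measure these exactly.

```bash
python3 - <<'E'
from h import *
p=np.load('p.npy')
c=vision.capture('wrist'); f=c['frame'].astype(int)
m=(f[...,0]>150)&(f[...,1]<80)&(f[...,2]<80); m[:200]=0;m[280:]=0; m[:,:280]=0;m[:,360:]=0
ys,xs=np.nonzero(m); print('red',xs.mean(),ys.mean(),xs.min(),xs.max(),ys.min(),ys.max(),m.sum())
print('button via wrist',wray(c,(xs.mean(),ys.mean()),83))
z=f[150:330,260:380,::-1].astype(np.uint8); cv2.imwrite('pics/z5.png',cv2.resize(z,None,fx=4,fy=3.3,interpolation=cv2.INTER_CUBIC)) 
for r in (60,150,185): print(r,f[r,275:365].sum(1).tolist())
E
```

```text
red 316.67417061611377 245.41469194312796 300 333 230 261 844
button via wrist [545.37618288 -67.31543156  83.        ]
60 [662, 662, 662, 662, 662, 662, 662, 661, 655, 610, 648, 704, 729, 734, 734, 737, 738, 739, 738, 731, 727, 725, 728, 731, 734, 738, 741, 743, 743, 740, 734, 700, 691, 687, 658, 315, 239, 366, 392, 392, 386, 383, 384, 390, 392, 392, 392, 388, 388, 395, 450, 486, 494, 494, 490, 484, 480, 477, 475, 473, 475, 480, 485, 493, 496, 498, 494, 486, 481, 480, 478, 481, 473, 445, 244, 124, 138, 214, 237, 245, 251, 251, 245, 243, 245, 247, 245, 248, 248, 248]
150 [128, 128, 129, 128, 129, 129, 131, 130, 129, 170, 407, 648, 725, 737, 737, 740, 742, 744, 747, 743, 737, 734, 734, 734, 737, 739, 740, 743, 742, 743, 742, 743, 743, 740, 731, 592, 209, 100, 98, 99, 100, 96, 99, 99, 99, 101, 99, 153, 422, 675, 730, 734, 733, 731, 731, 731, 734, 734, 734, 731, 731, 732, 733, 733, 734, 733, 729, 726, 724, 724, 726, 716, 663, 517, 188, 99, 179, 217, 230, 234, 232, 234, 232, 232, 235, 237, 236, 236, 252, 357]
185 [126, 126, 124, 125, 124, 126, 126, 125, 126, 141, 281, 569, 703, 734, 737, 737, 740, 742, 744, 744, 738, 734, 732, 730, 733, 734, 736, 737, 737, 734, 737, 740, 741, 740, 737, 734, 731, 731, 729, 731, 731, 730, 729, 733, 737, 740, 741, 740, 737, 737, 734, 731, 727, 722, 723, 726, 729, 731, 731, 732, 732, 731, 731, 731, 728, 725, 723, 722, 720, 720, 718, 694, 605, 339, 138, 146, 196, 222, 226, 224, 227, 221, 223, 229, 232, 232, 229, 229, 233, 238]
```

View pics/z5.png

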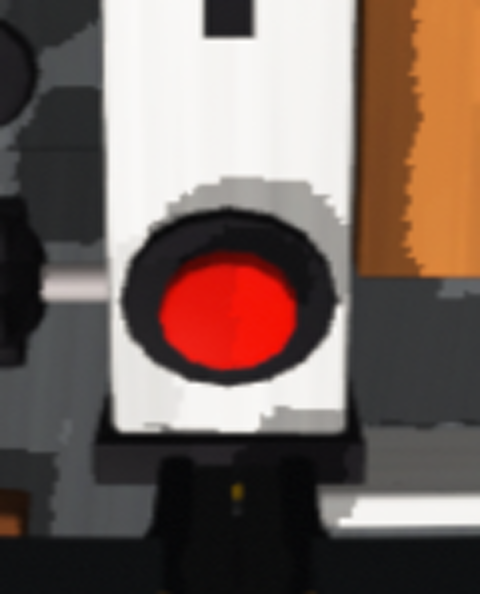

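```bash
python3 - <<'E'
from h import *
c=vision.capture('wrist')
L=[];
for r,a,b in((60,284.5,348.7),(150,285.2,348.6),(185,285.8,348.1)):
    A,B=wray(c,(a,r),62),wray(c,(b,r),62); print(A.round(1),B.round(1),np.linalg.norm(A-B).round(1)); L.append((A+B)/2)
for u in((286,262),(350,262)): pass
d=L[0]-L[2]; print('yaw from mid', np.arctan2(d[0],-d[1]), L)
# collar outer edge: zoom row ~478 -> 150+478/3.3
for u in (95,362): print('collar edge',wray(c,(260+u/4,150+480/3.3),66).round(1))
E
```

```text
[ 583.2 -202.1   62. ] [ 535.8 -206.8   62. ] 47.7
[ 576.1 -133.3   62. ] [ 528.5 -138.    62. ] 47.8
[ 573.3 -106.5   62. ] [ 525.8 -111.3   62. ] 47.7
yaw from mid 0.10366624159337601 [array([ 559.51215563, -204.42563588,   62.        ]), array([ 552.31034669, -135.64717301,   62.        ]), array([ 549.56949367, -108.85913939,   62.        ])]
collar edge [567.9 -15.6  66. ]
collar edge [512.8 -21.3  66. ]
```

Emit:
{"fn": "apply_moves", "kwargs": {"commands": [{"claw": 255,"travel": [-0.0022,0.03,0.0011],"roll": 0},{"claw": 255,"travel": [-0.0022,0.06,0.0011],"roll": 0},{"claw": 255,"travel": [-0.0022,0.08,0.0011],"roll": 0},{"claw": 255,"travel": [-0.0022,0.09,0.0011],"roll": 0},{"claw": 255,"travel": [-0.0022,0.094,0.0011],"roll": 0},{"claw": 255,"travel": [-0.0022,0.094,0.0011],"roll": 0},{"claw": 255,"travel": [-0.0022,0.094,0.0011],"roll": 0}]}}

```text
t: 4.1
position: [546.6, -67.3, 107.4]
orientation: [-0.037, 0.035, -0.706, 0.706]
force: [-0.6, -0.1, 0.8]
finger_gap: 0.01
```

```bash
python3 - <<'E'
from h import *
p=[540.2,-17.6,0.1037]; np.save('p.npy',p)
plan(F([0,-50,97],p)[0],p[2]); print(readout.get_obs()['force'])
E
```

```text
pos [546.6 -67.3 107.4] travel [ 0.0012  0.0104 -0.0001]
Rx [-0.9948 -0.1017 -0.0026] Ry [ 0.0026 -0.     -1.    ] Rz [ 1.017e-01 -9.948e-01  3.000e-04]
roll 3.1397
roll -0.0019
[-0.59877145 -0.05733873  0.83741029]
```

Next I press in small steps, watching the force.

Emit:
{"fn": "apply_moves", "kwargs": {"commands": [{"claw": 255,"travel": [0.001,0.003,0],"roll": 0},{"claw": 255,"travel": [0.001,0.005,0],"roll": 0},{"claw": 255,"travel": [0.001,0.007,0],"roll": 0},{"claw": 255,"travel": [0.001,0.008,0],"roll": 0},{"claw": 255,"travel": [0.001,0.009,0],"roll": 0},{"claw": 255,"travel": [0.001,0.009,0],"roll": 0}]}}

```text
t: 4.6
position: [546.5, -67.3, 99.0]
orientation: [-0.038, 0.034, -0.706, 0.706]
force: [0.1, 0.2, 3.6]
finger_gap: 0.003
```

Emit:
{"fn": "apply_moves", "kwargs": {"commands": [{"claw": 255,"travel": [0.001,0.0015,0],"roll": 0},{"claw": 255,"travel": [0.001,0.003,0],"roll": 0},{"claw": 255,"travel": [0.001,0.003,0],"roll": 0}]}}

```text
t: 4.85
position: [546.4, -67.3, 97.4]
orientation: [-0.039, 0.034, -0.706, 0.706]
force: [-0.5, 1.2, 9.5]
finger_gap: 0.002
```

Emit:
{"fn": "apply_moves", "kwargs": {"commands": [{"claw": 255,"travel": [0,0.001,0],"roll": 0},{"claw": 255,"travel": [0,0.001,0],"roll": 0}]}}

```text
t: 5.02
position: [546.4, -67.3, 97.4]
orientation: [-0.039, 0.034, -0.706, 0.706]
force: [-1.8, 1.6, 9.5]
finger_gap: 0.008
```

```bash
python3 - <<'E'
from h import *
S=vision.capture('scene'); D=vision.capture('side'); 
a=S['frame'][220:300,180:300,::-1]; b=D['frame'][180:260,300:380,::-1]
cv2.imwrite('pics/p1.png',np.hstack([cv2.resize(a,(600,400),interpolation=cv2.INTER_CUBIC)])); print(readout.get_obs()['force'])
E
```

```text
[-2.38234571  0.21766471  9.48409533]
```

View pics/p1.png

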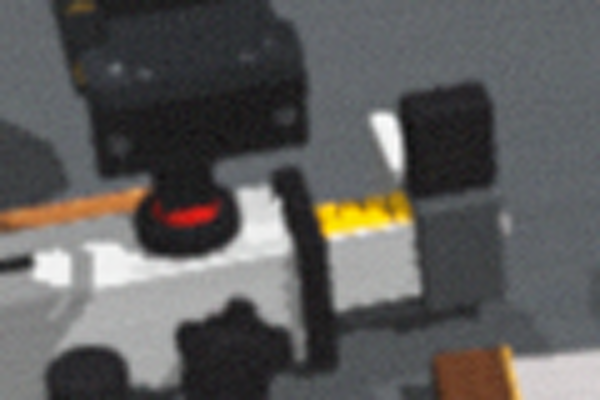

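The button is fully down and the stop has sprung out; the yellow scale shows between the collar and the head. I'll lift straight up, then open and move over beside the grip.

Emit:
{"fn": "apply_moves", "kwargs": {"commands": [{"claw": 255,"travel": [0,-0.01,0],"roll": 0},{"claw": 255,"travel": [0,-0.03,0],"roll": 0},{"claw": 255,"travel": [0,-0.06,0],"roll": 0},{"claw": 255,"travel": [0,-0.09,0],"roll": 0},{"claw": 0,"travel": [0,-0.1,-0.02],"roll": 0},{"claw": 0,"travel": [0,-0.1,-0.05],"roll": 0},{"claw": 0,"travel": [0,-0.1,-0.08],"roll": 0},{"claw": 0,"travel": [0,-0.1,-0.1],"roll": 0},{"claw": 0,"travel": [0,-0.1,-0.105],"roll": 0},{"claw": 0,"travel": [0,-0.1,-0.105],"roll": 0},{"claw": 0,"travel": [0,-0.1,-0.105],"roll": 0}]}}

```text
t: 6.03
position: [534.3, 36.9, 196.5]
orientation: [-0.039, 0.035, -0.706, 0.707]
force: [-0.1, -0.4, -0.3]
finger_gap: 0.452
```

```bash
python3 - <<'E'
from h import *
p=np.load('p.npy'); plan(F([0,56,85],p)[0],p[2])
c=vision.capture('wrist'); save(c,'w2')
for s in (0.03,):
  for P in ([-10,8,104],[10,8,104],[-10,44,104],[10,44,104]): print(P,wproj(c,F(np.array(P)+[0,1000*s,0],p))[0].round(1))
S=vision.capture('scene'); cv2.imwrite('pics/s2.png',cv2.resize(S['frame'][200:340,150:330,::-1],None,fx=4,fy=4,interpolation=cv2.INTER_CUBIC))
E
```

```text
pos [534.3  36.9 196.5] travel [ 0.0003  0.1115 -0.0014]
Rx [-0.9946 -0.1036 -0.0053] Ry [ 0.0055 -0.001  -1.    ] Rz [ 0.1036 -0.9946  0.0016]
roll -3.1415
roll 0.0001
[-10, 8, 104] [335.3 234.2]
[10, 8, 104] [305.1 234.1]
[-10, 44, 104] [334.5 284.1]
[10, 44, 104] [305.7 284.1]
```

View pics/w2.png

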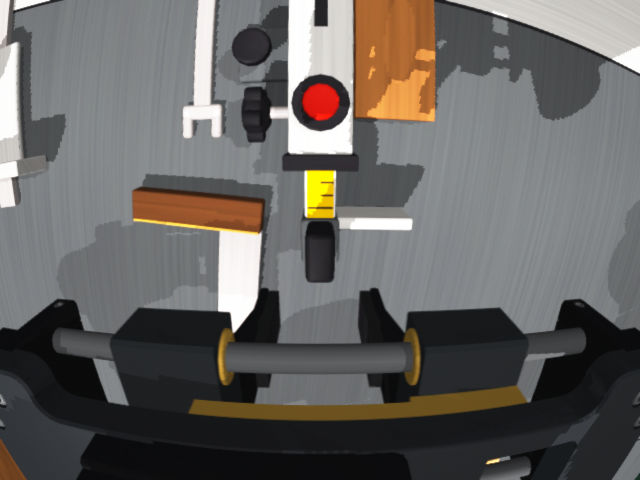

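View pics/s2.png

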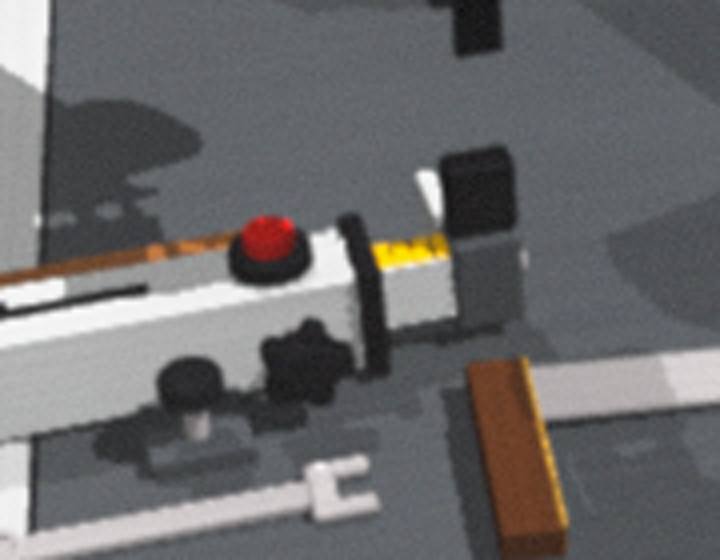

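The button is up again, and the grip lies at columns 306–334, rows 220–281, where the model puts it for about 28–30 mm. Now I descend and grasp.

Emit:
{"fn": "apply_moves", "kwargs": {"commands": [{"claw": 0,"travel": [0,0.03,0],"roll": 0},{"claw": 0,"travel": [0,0.06,0],"roll": 0},{"claw": 0,"travel": [0,0.085,0],"roll": 0},{"claw": 0,"travel": [0,0.1,0],"roll": 0},{"claw": 0,"travel": [0,0.108,0],"roll": 0},{"claw": 0,"travel": [0,0.111,0],"roll": 0},{"claw": 0,"travel": [0,0.111,0],"roll": 0},{"claw": 0,"travel": [0,0.111,0],"roll": 0}]}}

```text
t: 6.8
position: [536.1, 36.0, 86.7]
orientation: [-0.039, 0.033, -0.706, 0.707]
force: [0.2, 0.1, 0.7]
finger_gap: 0.991
```

```bash
python3 - <<'E'
from h import *
p=np.load('p.npy'); plan(F([0,54.5,85],p)[0],p[2]); print(readout.get_obs()['force'])
c=vision.capture('wrist'); save(c,'w3')
E
```

```text
pos [536.1  36.   86.7] travel [ 0.0015  0.0017 -0.0007]
Rx [-0.9948 -0.102  -0.0078] Ry [ 7.9e-03 -5.0e-04 -1.0e+00] Rz [ 0.102  -0.9948  0.0014]
roll 3.14
roll -0.0016
[0.2391753  0.12868831 0.65284821]
```

View pics/w3.png

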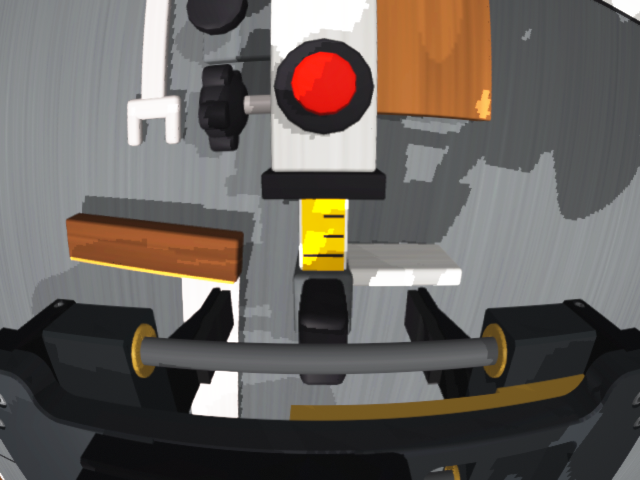

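Emit:
{"fn": "apply_moves", "kwargs": {"commands": [{"claw": 0,"travel": [0.0015,0.001,-0.0005],"roll": 0},{"claw": 120,"travel": [0.0015,0.001,-0.0005],"roll": 0},{"claw": 160,"travel": [0.0015,0.001,-0.0005],"roll": 0},{"claw": 200,"travel": [0.0015,0.001,-0.0005],"roll": 0},{"claw": 255,"travel": [0.0015,0.001,-0.0005],"roll": 0},{"claw": 255,"travel": [0.0015,0.001,-0.0005],"roll": 0},{"claw": 255,"travel": [0.0015,0.001,-0.0005],"roll": 0},{"claw": 255,"travel": [0.0015,0.001,-0.0005],"roll": 0},{"claw": 255,"travel": [0.0015,0.001,-0.0005],"roll": 0},{"claw": 255,"travel": [0.0015,0.001,-0.0005],"roll": 0}], "squeeze": 30}}

```text
t: 7.68
position: [534.6, 36.5, 85.9]
orientation: [-0.039, 0.033, -0.706, 0.706]
force: [0.0, 0.4, -0.5]
finger_gap: 0.407
```

```bash
python3 - <<'E'
from h import *
p=np.load('p.npy'); plan(F([0,174.5,85],p)[0],p[2]); print(readout.get_obs()['force'],readout.get_obs()['finger_gap']*87)
o,R=tool(); q=F([0,0,0],p)[0]; v=o['position']-q; print('fence y of TCP', -np.sin(p[2])*v[0]+np.cos(p[2])*v[1], 'x',np.cos(p[2])*v[0]+np.sin(p[2])*v[1])
d=F([0,1,0],p)[0]-q; print('fence y dir in tool', (R.T@d).round(4))
c=vision.capture('wrist'); save(c,'w4')
f=c['frame']; cv2.imwrite('pics/z6.png',cv2.resize(f[150:330,250:400,::-1],None,fx=4,fy=3.3,interpolation=cv2.INTER_CUBIC))
E
```

```text
pos [534.6  36.5  85.9] travel [ 0.0002  0.0007 -0.1201]
Rx [-0.9947 -0.1022 -0.0083] Ry [ 8.4e-03 -3.0e-04 -1.0e+00] Rz [ 0.1022 -0.9948  0.0012]
roll 3.1402
roll -0.0013
[ 0.04956671  0.35833592 -0.48538485] 35.41060371635029
fence y of TCP 54.40918566693347 x 0.07298759147391554
fence y dir in tool [ 0.0013 -0.0012 -1.    ]
```

View pics/z6.png

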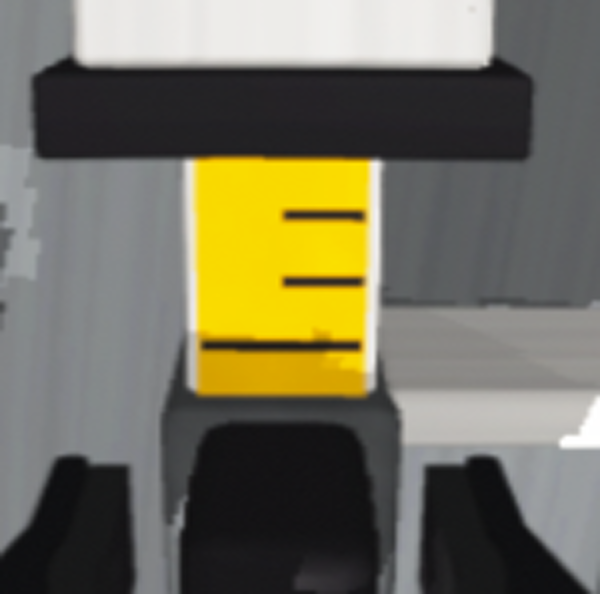

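Emit:
{"fn": "apply_moves", "kwargs": {"commands": [{"claw": 255,"travel": [0,0,0],"roll": 0},{"claw": 255,"travel": [0,0,0],"roll": 0},{"claw": 255,"travel": [0,0,0],"roll": 0},{"claw": 255,"travel": [0,0,0],"roll": 0},{"claw": 255,"travel": [0,0,0],"roll": 0},{"claw": 255,"travel": [0,0,0],"roll": 0}], "squeeze": 30}}

```text
t: 8.23
position: [534.4, 36.4, 85.8]
orientation: [-0.039, 0.033, -0.706, 0.707]
force: [-0.3, 0.5, 2.0]
finger_gap: 0.226
```

```bash
python3 - <<'E'
from h import *
p=np.load('p.npy'); plan(F([0,174.5,85],p)[0],p[2]); o,R=tool(); print(o['force'],o['finger_gap']*87)
q=F([0,0,0],p)[0]; v=o['position']-q; print('fence y of TCP', -np.sin(p[2])*v[0]+np.cos(p[2])*v[1], 'x',np.cos(p[2])*v[0]+np.sin(p[2])*v[1])
d=F([0,1,0],p)[0]-q; print('fence y dir in tool', (R.T@d).round(4))
c=vision.capture('wrist'); save(c,'w4')
f=c['frame']; cv2.imwrite('pics/z6b.png',cv2.resize(f[150:330,250:400,::-1],None,fx=4,fy=3.3,interpolation=cv2.INTER_CUBIC))
E
```

```text
pos [534.4  36.4  85.8] travel [-0.      0.0007 -0.1202]
Rx [-0.9948 -0.102  -0.0076] Ry [ 7.7e-03 -5.0e-04 -1.0e+00] Rz [ 0.102  -0.9948  0.0013]
roll 3.14
roll -0.0016
[-0.28001547  0.53212037  2.01149719] 19.68668939566206
fence y of TCP 54.331104690650825 x -0.2059905430005644
fence y dir in tool [ 0.0015 -0.0013 -1.    ]
```

View pics/z6b.png

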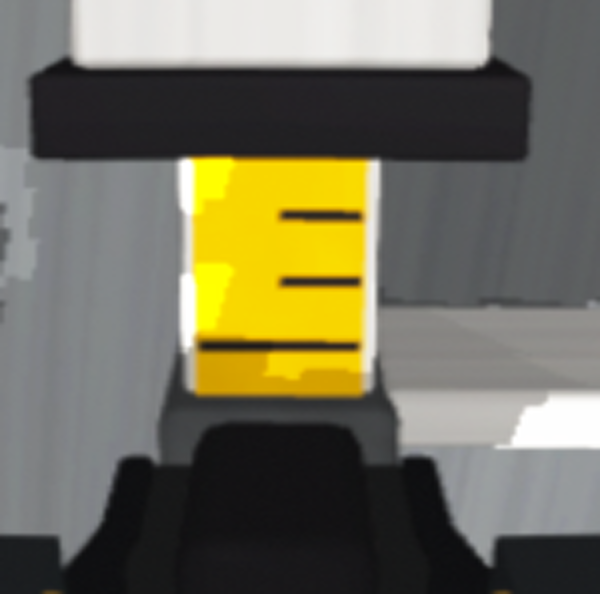

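The grip is held at about 19.7 mm opening. Now I draw it out, stopping a little short of 150 to check.

Emit:
{"fn": "apply_moves", "kwargs": {"commands": [{"claw": 255,"travel": [0,0,-0.005],"roll": 0},{"claw": 255,"travel": [0,0,-0.013],"roll": 0},{"claw": 255,"travel": [0,0,-0.023],"roll": 0},{"claw": 255,"travel": [0,0,-0.033],"roll": 0},{"claw": 255,"travel": [0,0,-0.043],"roll": 0},{"claw": 255,"travel": [0,0,-0.053],"roll": 0},{"claw": 255,"travel": [0,0,-0.063],"roll": 0},{"claw": 255,"travel": [0,0,-0.073],"roll": 0},{"claw": 255,"travel": [0,0,-0.083],"roll": 0},{"claw": 255,"travel": [0,0,-0.093],"roll": 0},{"claw": 255,"travel": [0,0,-0.103],"roll": 0},{"claw": 255,"travel": [0,0,-0.11],"roll": 0},{"claw": 255,"travel": [0,0,-0.115],"roll": 0},{"claw": 255,"travel": [0,0,-0.117],"roll": 0},{"claw": 255,"travel": [0,0,-0.117],"roll": 0},{"claw": 255,"travel": [0,0,-0.117],"roll": 0}]}}

```text
t: 9.62
position: [522.7, 152.9, 85.8]
orientation: [-0.039, 0.033, -0.706, 0.706]
force: [2.7, -3.1, 1.4]
finger_gap: 0.227
```

```bash
cat > chk.py <<'E'
from h import *
import sys
n=sys.argv[1]
p=np.load('p.npy'); o,R=tool(); print(o['t'],o['force'],o['finger_gap']*87)
q=F([0,0,0],p)[0]; v=o['position']-q; print('fence y of TCP', -np.sin(p[2])*v[0]+np.cos(p[2])*v[1], 'x',np.cos(p[2])*v[0]+np.sin(p[2])*v[1],o['position'])
d=F([0,1,0],p)[0]-q; print('fence y dir in tool', (R.T@d).round(4))
c=vision.capture('wrist'); save(c,'w'+n)
print('collar edge px z62', wproj(c,F([[-12,0,62],[12,0,62],[-24,0,66]],p)).round(1).tolist())
for y in (0,50,100): print(y, wproj(c,F([0,y,62],p)).round(1))
f=c['frame']; cv2.imwrite(f'pics/z{n}.png',cv2.resize(f[0:240,250:400,::-1],None,fx=4,fy=2.5,interpolation=cv2.INTER_CUBIC))
E
python3 chk.py 7
```

```text
9.6167 [ 2.67349069 -3.12258937  1.39094196] 19.774728114134952
fence y of TCP 171.354712725955 x 0.2073042846284352 [522.66853773 152.8556493   85.82001486]
fence y dir in tool [ 0.0015 -0.0011 -1.    ]
collar edge px z62 [[346.8, -46.6], [294.4, -46.5], [373.9, -49.0]]
0 [[320.6 -47. ]]
50 [[320.9  50.1]]
100 [[321.  159.5]]
```

View pics/w7.png

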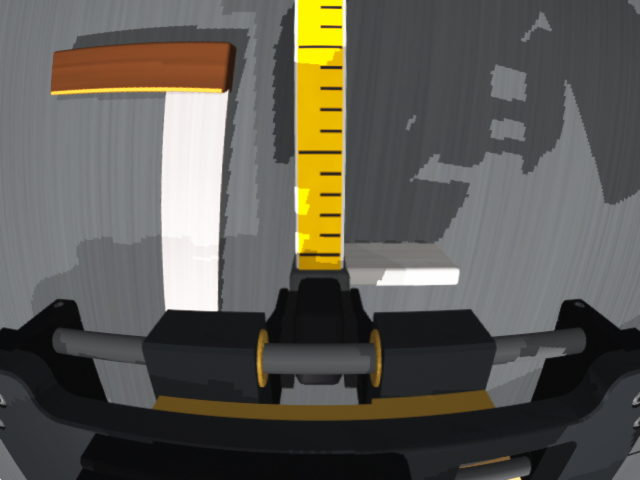

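View pics/z7.png

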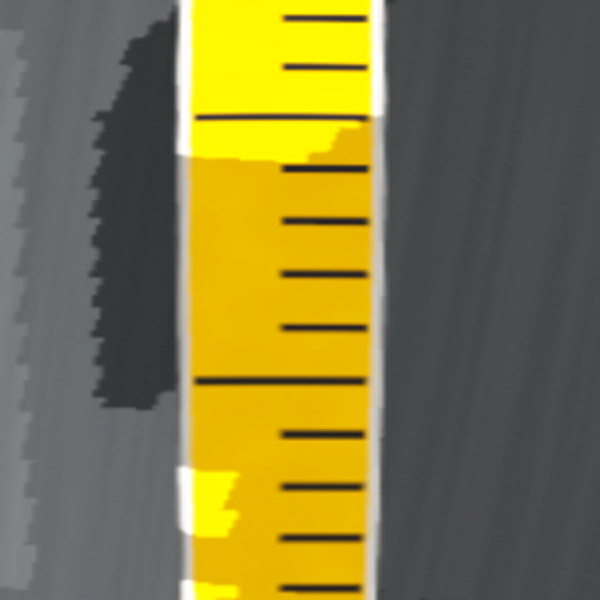

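```bash
python3 - <<'E'
import cv2,numpy as np
for n,c,r0,r1 in (('w2',328,150,222),('w3',338,190,275),('w4',335,190,275),('w7',335,0,275)):
    f=cv2.imread(f'pics/{n}.png').astype(float); g=f[r0:r1,c-2:c+3].sum(2).mean(1)
    print(n,[int(x) for x in g])
E
```

```text
w2 [762, 763, 746, 617, 325, 133, 136, 147, 150, 150, 149, 149, 150, 150, 146, 147, 145, 146, 145, 169, 334, 485, 506, 507, 507, 507, 507, 507, 507, 507, 506, 451, 296, 437, 480, 474, 472, 470, 459, 457, 458, 455, 447, 423, 317, 189, 318, 422, 430, 430, 429, 430, 430, 430, 430, 424, 358, 192, 211, 363, 417, 423, 423, 423, 423, 422, 418, 377, 218, 165, 198, 140]
w3 [93, 93, 93, 92, 92, 92, 93, 104, 208, 428, 508, 509, 509, 509, 509, 509, 509, 509, 508, 494, 467, 454, 453, 447, 361, 189, 120, 234, 385, 445, 450, 450, 450, 451, 451, 452, 453, 453, 455, 455, 455, 456, 456, 451, 381, 159, 102, 224, 433, 450, 450, 450, 450, 449, 449, 449, 449, 449, 449, 448, 444, 412, 365, 305, 154, 76, 110, 265, 337, 358, 359, 358, 359, 358, 357, 357, 356, 356, 356, 348, 295, 168, 140, 146, 159]
w4 [99, 100, 100, 99, 99, 99, 102, 163, 313, 456, 465, 465, 466, 466, 466, 466, 466, 466, 465, 466, 466, 466, 458, 364, 205, 125, 219, 365, 457, 463, 462, 462, 463, 463, 464, 465, 465, 466, 467, 468, 468, 468, 462, 384, 199, 121, 234, 396, 456, 462, 462, 462, 462, 462, 462, 461, 461, 461, 461, 462, 461, 458, 432, 
[... 786 characters left out ...]
7, 421, 419, 418, 418, 418, 418, 419, 418, 418, 418, 418, 418, 418, 418, 410, 309, 174, 104, 175, 337, 413, 419, 420, 420, 420, 420, 420, 421, 420, 420, 420, 421, 421, 422, 422, 417, 357, 225, 107, 128, 263, 411, 421, 421, 421, 420, 419, 417, 416, 417, 417, 417, 416, 416, 417, 417, 413, 358, 239, 112, 149, 298, 408, 418, 418, 418, 418, 418, 418, 418, 418, 419, 419, 418, 418, 418, 418, 409, 294, 146, 106, 226, 352, 411, 415, 415, 415, 416, 416, 417, 418, 418, 419, 420, 421, 421, 421, 414, 326, 165, 98, 189, 335, 407, 414, 414, 414, 414, 414, 413, 413, 414, 413, 414, 414, 413, 408, 351, 216, 99, 120, 252, 381, 405, 406, 401, 395, 393, 376, 322, 313, 314, 312, 305, 252, 161, 123, 122, 132, 143]
```

```bash
python3 - <<'E'
from h import *
p=np.load('p.npy'); c=vision.capture('wrist')
def lines(n,col,r0,r1,thr):
    f=cv2.imread(f'pics/{n}.png').astype(float); g=f[:,col-2:col+3].sum(2).mean(1)
    out=[];r=r0
    while r<r1:
        if g[r]<thr:
            a=r
            while g[r]<thr and r<r1: r+=1
            if r-a<7:
                w=np.clip(410-g[a-2:r+2],0,None); out.append((w*np.arange(a-2,r+2)).sum()/w.sum())
        r+=1
    return np.array(out)
L7=lines('w7',335,3,262,300); L4=lines('w4',335,203,262,300); print(L7.round(1),L4.round(1))
c4=dict(c); R=np.array(c['R']); C=-R.T@c['t']; C4=C+np.array([534.4-522.67,36.4-152.86,0]); c4['t']=-R@C4
x7=p; 
def fy(c,r,col,z):
    w=wray(c,(col,r),z)-np.array([p[0],p[1],0]); return -np.sin(p[2])*w[0]+np.cos(p[2])*w[1]
for z in (62,60,58,56):
    y7=np.array([fy(c,r,335,z) for r in L7]); k7=np.arange(len(L7))[::-1]*10
    y4=np.array([fy(c4,r,335,z) for r in L4]); k4=np.arange(len(L4))[::-1]*10
    a,b=np.polyfit(k7,y7,1); a4,b4=np.polyfit(k4,y4,1)
    print(z,'w7 slope',a,'s',b,(y7+k7).round(1),'| w4',a4,b4,y4+k4)
    # collar edge w4 row ~197.7 at z 66 and strip line-of-sight at z
print('collar in w4 at 66',fy(c4,197.9,335,66),fy(c4,197.9,300,66),'ray at strip z', [fy(c4,197.9,335,z) for z in(62,60,58)])
E
```

```text
[  7.   26.5  46.5  67.1  88.1 109.2 130.8 151.9 173.3 194.2 214.8 235.
 254.4] [215.  234.9 254.6]
62 w7 slope -0.9670544573787762 s 144.78427536046198 [148.7 148.4 148.1 147.8 147.4 147.  146.8 146.4 146.1 145.8 145.4 145.1
 144.8] | w4 -0.9694902244199235 27.82665697709131 [28.46364229 28.07817512 27.85344678]
60 w7 slope -0.9785802367930324 s 145.476228891632 [148.  147.9 147.6 147.4 147.2 146.9 146.8 146.5 146.3 146.1 145.9 145.7
 145.5] | w4 -0.9810450343747111 28.519694814904422 [28.92590323 28.65502627 28.54680391]
58 w7 slope -0.9901060162072893 s 146.1681824228021 [147.3 147.3 147.2 147.1 147.  146.8 146.8 146.6 146.6 146.5 146.3 146.3
 146.2] | w4 -0.9925998443294994 29.21273265271754 [29.38816416 29.23187743 29.24016104]
56 w7 slope -1.001631795621546 s 146.86013595397216 [146.7 146.7 146.7 146.7 146.7 146.7 146.8 146.7 146.8 146.8 146.8 146.9
 146.9] | w4 -1.0041546542842874 29.90577049053065 [29.85042509 29.80872858 29.93351817]
collar in w4 at 66 -0.3160021252175973 -0.3251770837372533 ray at strip z [np.float64(0.41670589882894193), np.float64(0.7830599108522068), np.float64(1.1494139228754763)]
```

All lines from 0 to 120 agree on a reading of about 146.9 mm. I'll draw out the last 3.1 mm and check with the other cameras.

Emit:
{"fn": "apply_moves", "kwargs": {"commands": [{"claw": 255,"travel": [0,0,-0.0015],"roll": 0},{"claw": 255,"travel": [0,0,-0.0031],"roll": 0},{"claw": 255,"travel": [0,0,-0.0031],"roll": 0},{"claw": 255,"travel": [0,0,-0.0031],"roll": 0},{"claw": 255,"travel": [0,0,-0.0031],"roll": 0},{"claw": 255,"travel": [0,0,-0.0031],"roll": 0}]}}

```text
t: 10.22
position: [522.4, 155.6, 85.8]
orientation: [-0.039, 0.033, -0.706, 0.706]
force: [2.1, -3.4, 2.0]
finger_gap: 0.229
```

```bash
python3 chk.py 8; python3 - <<'E'
from h import *
S=vision.capture('scene'); D=vision.capture('side'); save(S,'s8'); save(D,'d8')
cv2.imwrite('pics/zs8.png',cv2.resize(S['frame'][225:305,200:360,::-1],None,fx=5,fy=5,interpolation=cv2.INTER_CUBIC))
cv2.imwrite('pics/zd8.png',cv2.resize(D['frame'][180:300,250:390,::-1],None,fx=5,fy=5,interpolation=cv2.INTER_CUBIC))
E
```

```text
10.2167 [ 2.0595005  -3.43039213  2.04446196] 19.96218453887003
fence y of TCP 174.13314140871444 x 0.21331047796839542 [522.38690472 155.61977391  85.83132022]
fence y dir in tool [ 0.0019 -0.0012 -1.    ]
collar edge px z62 [[346.6, -51.5], [294.4, -51.4], [373.6, -53.9]]
0 [[320.5 -51.9]]
50 [[320.8  44.2]]
100 [[320.9 153.4]]
```

View pics/zs8.png

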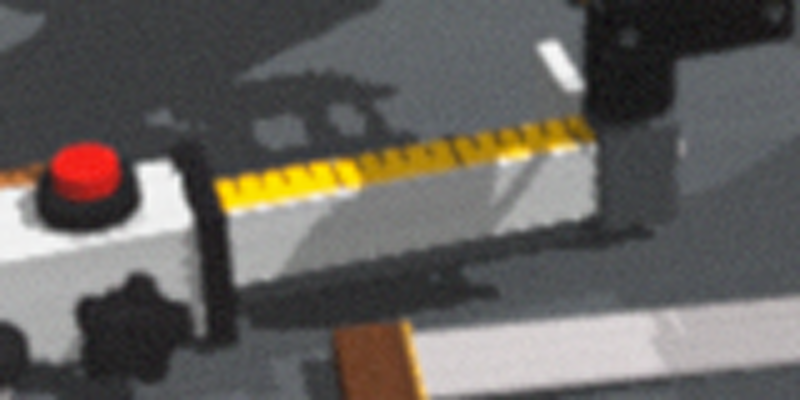

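View pics/zd8.png

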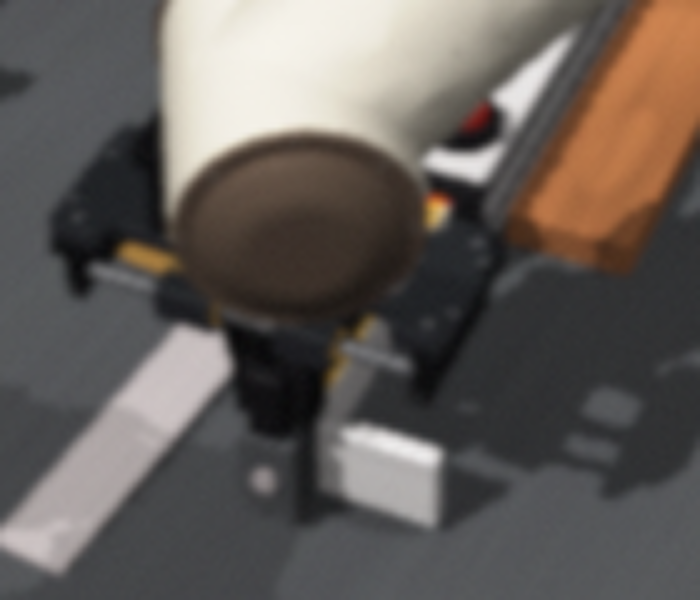

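```bash
python3 - <<'E'
from h import *
f=cv2.imread('pics/d8.png')[:,:,::-1]
for r in range(214,230): print(r,' '.join('%3d,%3d,%3d'%tuple(f[r,c]) for c in range(332,345)))
p=np.load('p.npy'); D=vision.capture('side')
for z in (56,58,62): print(z,proj(D,F([[-12,-5,z],[-12,0,z],[-12,5,z],[12,0,z]],p)).round(1).tolist())
print(proj(D,F([[-27,0,66],[27,0,66]],p)).round(1).tolist(), proj(D,F([0,-50,84],p)).round(1))
cv2.imwrite('pics/zr.png',cv2.resize(f[205:235,325:355,::-1],None,fx=20,fy=20,interpolation=cv2.INTER_NEAREST))
E
```

```text
214 109,102, 93 115,109,101 107,103, 97  98, 94, 92 104,102,102 126,124,124 146,143,143 164,162,162 182,179,178 194,190,189 204,201,199 213,210,210 219,216,216
215  89, 81, 73 101, 95, 87  95, 90, 84  71, 68, 64  56, 53, 54  58, 55, 57  72, 71, 72  92, 91, 91 111,108,108 126,124,123 145,143,142 166,163,163 186,182,183
216  72, 63, 55  85, 78, 70  86, 81, 75  69, 66, 62  45, 42, 42  32, 30, 32  36, 34, 36  42, 41, 43  51, 49, 50  61, 58, 59  73, 72, 73  94, 92, 92 119,117,117
217  64, 53, 46  75, 66, 59  83, 77, 71  76, 69, 63  55, 46, 42  38, 29, 27  34, 28, 28  33, 29, 32  31, 30, 32  31, 30, 32  36, 34, 36  43, 42, 44  55, 54, 54
218  63, 52, 45  69, 60, 53  84, 72, 64  97, 74, 64  94, 55, 44  83, 42, 28  69, 38, 28  48, 30, 26  32, 26, 26  27, 26, 27  28, 27, 29  29, 28, 31  32, 30, 32
219  59, 49, 42  66, 54, 47  89, 66, 55 125, 78, 56 152, 82, 48 151, 77, 39 130, 65, 37  93, 46, 34  55, 32, 31  31, 24, 25  26, 24, 26  23, 23, 25  24, 22, 25
220  59, 49, 41  65, 52, 44  92, 67, 49 145, 96, 54 190,123, 57 202,130, 63 183,114, 68 136, 81, 63  80, 48, 46  38, 28, 30  24, 22, 24  21,
[... 1012 characters left out ...]
 46, 41  52, 48, 44  51, 49, 50  47, 48, 50  44, 46, 48  42, 43, 47  41, 44, 46  39, 41, 45  40, 42, 45  43, 46, 48  48, 50, 53
228  47, 38, 33  52, 42, 37  50, 42, 38  44, 41, 40  41, 42, 45  40, 43, 46  40, 43, 46  40, 43, 45  40, 42, 46  40, 42, 45  39, 42, 45  47, 48, 52  58, 59, 63
229  48, 39, 34  51, 42, 37  48, 42, 38  42, 40, 42  39, 40, 42  40, 41, 45  39, 41, 44  40, 42, 46  39, 40, 43  39, 41, 44  41, 44, 47  45, 46, 50  53, 54, 57
56 [[339.0, 219.0], [338.3, 220.2], [337.5, 221.4], [329.7, 217.8]]
58 [[339.0, 218.4], [338.3, 219.6], [337.5, 220.8], [329.7, 217.2]]
62 [[339.0, 217.2], [338.3, 218.4], [337.6, 219.6], [329.7, 216.0]]
[[343.8, 218.8], [324.3, 213.4]] [[341.4 199.2]]
```

View pics/zr.png

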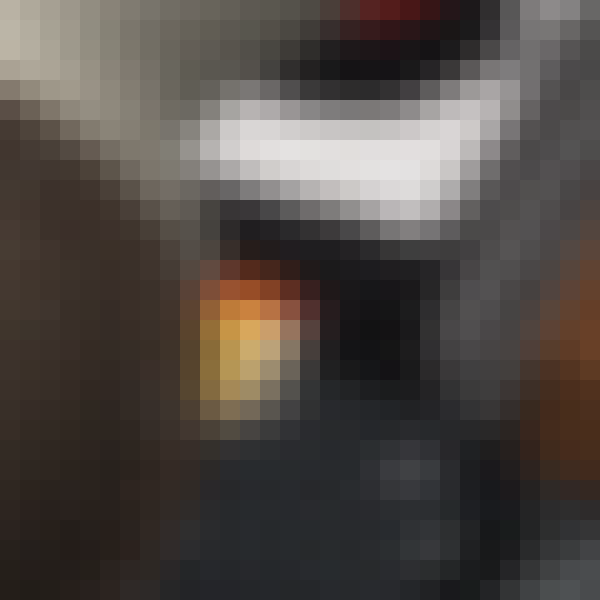

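```bash
python3 - <<'E'
from h import *
p=np.load('p.npy'); o,R=tool(); c=vision.capture('wrist'); v=o['position']-np.array([p[0],p[1],0]); print(o['t'],'TCP y',-np.sin(p[2])*v[0]+np.cos(p[2])*v[1],o['dq'].round(4))
save(c,'w9'); f=c['frame'].astype(float); g=f[:,333:338].sum(2).mean(1)
L=[];r=3
while r<262:
    if g[r]<300:
        a=r
        while g[r]<300: r+=1
        if r-a<7:
            w=np.clip(410-g[a-2:r+2],0,None); L.append((w*np.arange(a-2,r+2)).sum()/w.sum())
    r+=1
L=np.array(L); k=np.arange(len(L))[::-1]*10; print(L.round(1))
def fy(r,z):
    w=wray(c,(335,r),z)-np.array([p[0],p[1],0]); return -np.sin(p[2])*w[0]+np.cos(p[2])*w[1]
for z in (62,58,56): y=np.array([fy(r,z) for r in L]); print(z,(y+k).round(1),'mean',(y+k).mean().round(2))
E
```

```text
10.4167 TCP y 174.16734954564092 [ 0.0016  0.0014 -0.0006  0.0018 -0.0006 -0.0016]
[  7.   26.5  46.5  67.1  88.  109.2 130.8 151.9 173.3 194.2 214.8 235.
 254.4]
62 [151.7 151.4 151.1 150.7 150.4 150.  149.8 149.4 149.1 148.7 148.4 148.1
 147.8] mean 149.74
58 [150.3 150.3 150.1 150.  149.9 149.8 149.8 149.6 149.5 149.4 149.3 149.3
 149.2] mean 149.74
56 [149.6 149.7 149.7 149.7 149.7 149.7 149.8 149.7 149.8 149.8 149.8 149.9
 149.9] mean 149.74
```

View pics/s8.png

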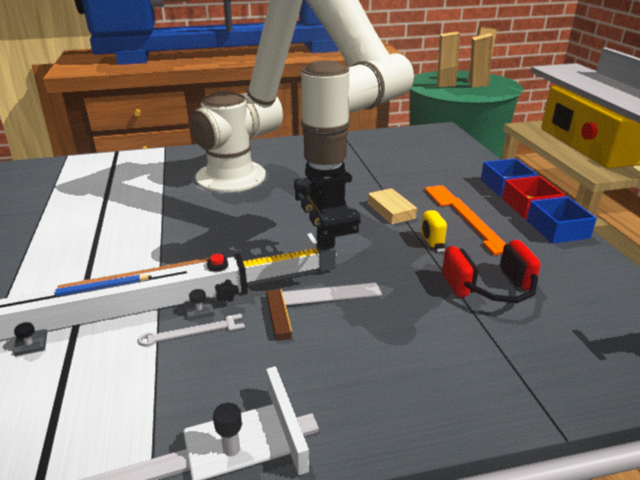

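```bash
python3 -c "
from rig import manip,readout
o=readout.get_obs(); print(o['finger_gap'],o['force']); print(manip.sign_off())"
```

```text
0.2235882664036437 [ 3.17350562 -3.97138823  1.40171887]
the job is handed in; nothing more can be done
None
```

The stop is drawn out to about 150 mm and held steady there in the gripper, ready for you to tighten the clamp. I handed it in after about 10.5 s of the 48 s allowed.

- **Order:** I pressed the button fully down (9.5 N, against a hard stop) and the stop sprang out to about 29 mm. I lifted clear, and the button came right up again. Then I took the grip with 30 N and drew the stop out.
- **Reading:** All the visible scale lines (0 to 120) in the wrist picture give 149.7 mm. Measured against where the collar itself appears in the pictures, that becomes 150.0 to 150.6 mm.
- **Red line:** The wrist camera could not see the collar in the final pose. The side picture shows the red line partly out at its edge, which fits roughly 150 to 151 mm. The scene picture shows no red, as expected, because the collar's lip hides that spot from that angle.
- **Hold:** The scale lines kept the same place in the wrist picture over the last pull, so the grip did not slip. The wrist force of about 4 N along the slide is close to the spring's 3.5 N.
- **Disagreement:** Judged by the spacing of its lines, the scale's surface came out at about 56 mm above the table rather than 62. This does not change the averaged reading.
- **Other things:** In the last scene picture the board and everything else lie where they were.

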